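Reset the vacuum regulator of a screen-printing table and start the pump

ROBOT

A 6-joint arm with a two-finger parallel gripper is mounted at the origin on the work surface. World frame = base frame: x ahead of the robot, y to its left, z up, the work surface at z = 0. Lengths are in mm, angles in rad, forces in N, time in s.
With the tool pointing down it reaches from about 300 to 775 mm from the base axis. Payload 14.6 kg.
Tool frame: the origin (TCP) lies on the centre line of the jaws, within the pads' length; the fingertips stand 19 mm ahead of it and the grasp point (between the pads) is the TCP (bot.tip_reach is the distance from the TCP to the fingertips, in mm); y points along the fingers, x is the direction in which the jaws open and shut, and the axes are right-handed (so a half turn about y gives the same grasp; the last joint's range is limited). The gripper opens to 85 mm and grips with 20 to 120 N. Pads are 22 mm wide; open, the fingers measure 114 mm over their backs; the gripper's body (76 mm by 85 mm) begins 54 mm behind the grasp point. The pads swing forward as they close: fully open they stand 13 mm farther back than shut.
Start: joints at [1.067, 0.3, 1.521, -0, 1.321, -0.067], TCP at [232.669, 498.352, 250.281] pointing down, gripper open.
Joint ranges: [-3.03, 3.03], [-0.79, 2.21], [0.23, 2.52], [-1.04, 4.18], [0, 3.07], [-2.55, 2.55]. Speed limits (rad/s): [2.22, 2.22, 2.57, 3.14, 3.14, 3.14].

INTERFACE

Orientations are given as a unit quaternion [w, x, y, z].
In Python, from rig import bot gives the robot as it stands. Calls block until the motion is done:
- bot.move_to(position, orientation): joint-space move of the TCP to a pose.
- bot.servo_line(position, attitude=None, speed=150, until_force=None): straight line of the TCP; attitude=None keeps the orientation; speed is the mean speed in mm/s. With until_force (N) it stops when the force on the tool has changed by that much, and returns True; else False.
- bot.move_joints(angles): joint-space move.
- bot.move_gripper(opening, grip_force=None): finger opening in mm; grip_force is the grip in N (None keeps the last); returns when the fingers have stopped.
- bot.dwell(seconds).
- bot.ik(position, orientation): joint angles nearest the present ones, or None.
- bot.read_state(): the state.
- bot.read_camera(name): name is "scene" or "top" or "wrist"; returns a dict with "image" (480x640x3 uint8, blue, green, red), "depth" (480x640 float32, mm along the optical axis (not along the pixel's ray), 0 where there is no reading), "fovy" (degrees; the focal length in pixels is half the picture's height over the tangent of half this angle, whatever the lens; pixels are square), "cx", "cy" (the principal point, pixels), "eye" and "attitude" of the camera in the world; the wrist camera has in their place "mount" (4x4, takes a point from camera to tool coordinates, whose origin is the TCP and whose axes are the tool frame's). Camera axes: x right, y down, z forward; pixel columns grow to the right and rows downward; lengths in mm; the calibration is good to about 2 mm. A picture is of the moment at which its call begins: read the wrist's pose just before it.
A pose or a line that the arm cannot do raises bot.MotionError and nothing moves.
- bot.finish_job(): hands the job in, once; it reports no verdict.
The state is a dict: "clock": time; "joint_positions": joint angles; "qvel": joint speeds; "effort": joint torques, N m; "ee_pos": TCP position; "tool_rot": TCP orientation; "ft_force": force on the tool from outside, world axes, zero at the start; "moment": the same for the moment, N m; "grip_width": finger opening in mm.
Only numpy, scipy, OpenCV 4.12 (cv2) and the standard library are available. Lean on these libraries where they do the work, as an engineer would, in place of code of your own. Each camera call takes 0.05 s, during which the arm holds its last target. There are 200 camera calls.

TASK

Pull the vacuum regulator's knob up to unlock it, turn it until its nose points at the middle of the steel set tab on the dial, and push it back down fully home. Only then flip the pump's toggle lever over its centre to the other side. Leave the ink jar, tape roll, squeegee and ink knife where they are, and let go of everything at the end.

Things in the scene. Friction and masses are not known exactly. Their poses are not given: they have to be found in the camera images.
- regulator: Vacuum regulator, fixed: aluminium block 90 x 90 x 62 mm with brass port stubs at its y sides (79 mm from the axis, 30 mm high), a gauge on its -x side and on top a dark round dial plate, 164 mm diameter, upper face 66 mm above the table. Origin: centre of the underside, on the knob's vertical axis. Place and yaw vary.
- knob_grip (a point): Point on the axis of the black knob, in its grip bar. x axis: the way the nose points; z up. Knob: round skirt, 104 mm diameter, 14 mm high, carrying an upright grip bar 84 mm long (along x), 18 mm wide, 38 mm tall. The bar's top is 15 mm above this point, its foot (skirt's upper face) 23 mm below, the dial plate 37 mm below when home.
- knob_nose (a point): Tip of the knob's nose, a small wedge on the skirt's rim 59 mm from the axis, 30 mm below knob_grip. A white line runs to it over that half of the bar's top and the skirt.
- knob_lift (a joint): How far the knob is pulled up, m: 0 home, 0.014 fully out; it starts home. A snap spring holds it at either end: about 10 N to pull it off home, 6 N to push it from out; past 7 mm it goes to the other end by itself. Home, a key sits between serrations and it will not turn (forced by some 2 N m it ratchets); above 6 mm it turns easily (0.02 N m) and stays.
- knob (a joint): Knob's turn, rad, about the vertical axis, counter-clockwise from above positive, 0 where the nose points along the regulator's +x axis; stops at -1.5 and 1.5. The serrations lock it at multiples of 9 degrees (0.157 rad): pushed down in between, it slips by itself to the nearest one, which is always near enough to the tab.
- set_tab: Steel set tab fixed on the dial plate near its rim: 16 mm (radial) x 24 mm, 7 mm high (top 73 mm above the table), its middle 71 mm from the knob's axis. Origin: the regulator's origin (on the knob's axis, at table height). x axis: level, from the knob's axis towards the middle of the tab. It lies about 0.6 to 1.4 rad counter-clockwise of the knob's nose at the start.
- switch_box: Pump switch, fixed to the table: grey box 110 (x) x 80 (y) x 55 mm with a lever on its top. Origin: centre of the underside. The lever's pivot is on the box's z axis, 55 mm above the table. Its place and yaw vary.
- lever_tip (a point): Centre of the black ball (26 mm diameter) at the end of the 12 mm thick steel toggle lever, 78 mm from the pivot. The lever starts leaning to the switch box's -x side.
- lever (a joint): Toggle lever's angle, rad: 0 off, leaning 0.5 rad to the box's -x side; 0.5 upright; 1.0 on, leaning 0.5 rad to its +x side. It snaps over: pushed past upright it goes to the end by itself, let go before that it falls back. It takes about 4 N at the ball, 7 N half-way up the lever.
- ink_jar: Loose closed ink jar, 80 mm diameter, 100 mm tall, standing; origin: centre of its underside. A bystander.
- tape_roll: Loose roll of tape lying flat, 110 mm diameter, 48 mm high; origin: centre of its underside. A bystander.
- squeegee: Loose wooden squeegee, 260 mm long (its y axis), 30 mm thick, 113 mm high, standing with its rubber blade up; origin: centre of its underside. A bystander.
- ink_knife: Loose ink spatula, 280 mm long (its x axis), lying flat; origin: its middle at table height. A bystander.

How it is judged:
By the outcome, as a careful person would: the job done as asked, in the order asked, and still so for the second after the job is handed in, with the robot touching nothing.
It also fails if it takes over 54 s, if anything falls off the work surface, if the arm or the gripper's body presses on something with over 40 N, if the wrist force passes 120 N, or if a joint passes its speed limit or range.

## Working session

There is one attempt and no reset: what is moved stays moved. The work goes in short steps, each a Python script; the robot and the scene stay as the last script left them, time stands still between calls to the robot, and variables do not carry over. Pictures are saved under pics/ and viewed, about 8 in all and at most 12, crops included, and the job is handed in when it is done.

```bash
mkdir -p pics; ls; cat > h.py <<'E'
import numpy as np, cv2
from rig import bot
from scipy.spatial.transform import Rotation as R
def rot(q): return R.from_quat([q[1],q[2],q[3],q[0]]).as_matrix()
def quat(M):
    q=R.from_matrix(M).as_quat(); return [float(q[3]),float(q[0]),float(q[1]),float(q[2])]
def cam(name):
    s=bot.read_state(); c=bot.read_camera(name)
    c['f']=240/np.tan(np.radians(c['fovy'])/2)
    if name=='wrist':
        M=np.array(c['mount']); T=rot(s['tool_rot'])
        c['Rw']=T@M[:3,:3]; c['p']=T@M[:3,3]+np.array(s['ee_pos'])
    else:
        a=np.array(c['attitude']); c['Rw']=rot(a) if a.size==4 else a; c['p']=np.array(c['eye'])
    return c
def plane(c,u,v,z):
    d=c['Rw']@np.array([(u-c['cx'])/c['f'],(v-c['cy'])/c['f'],1]); return c['p']+d*(z-c['p'][2])/d[2]
def cloud(c):
    v,u=np.mgrid[:480,:640]; d=c['depth']
    P=np.stack([(u-c['cx'])/c['f']*d,(v-c['cy'])/c['f']*d,d],-1)
    return P@c['Rw'].T+c['p']
def down(yaw,tilt=None):
    # tool y (along fingers?) checked against state
    pass
E
python3 - <<'E'
from h import *
s=bot.read_state(); print(s, rot(s['tool_rot']).round(2), bot.tip_reach)
for n in ('top','scene','wrist'):
    c=cam(n); cv2.imwrite(f'pics/{n}0.png',c['image']); print(n,c['f'],c['cx'],c['cy'],c['p'],c['Rw'].round(2).tolist())
    print((c['depth']>0).mean())
E
```

```text
pics
{'clock': 0.0, 'joint_positions': array([ 1.06741436e+00,  3.00520714e-01,  1.52159951e+00,  3.36329446e-06,
        1.32070827e+00, -6.65908643e-02]), 'qvel': array([-4.80783196e-05, -1.27670842e-04, -9.92298192e-04,  6.87497365e-04,
        6.52053278e-04,  5.69522741e-04]), 'effort': array([ 1.29183682e-03, -5.43490291e+01, -3.61801922e+01, -3.87059549e-05,
        4.01265628e-03,  5.14092244e-05]), 'ee_pos': array([232.56044847, 498.17185054, 249.68629148]), 'tool_rot': array([-0.59624637,  0.59666362,  0.37940715, -0.38017498]), 'ft_force': array([ 0.74238029, -0.45150241, -1.35897531]), 'moment': array([-0.00425584,  0.01180299,  0.02275823]), 'grip_width': 85.3639120950808} [[ 0.42 -0.   -0.91]
 [ 0.91 -0.    0.42]
 [-0.   -1.    0.  ]] 19.0
top 527.0067602033839 324.35621870837474 235.78349783343722 [ 406.44806577   -9.91848594 1277.01450325] [[-0.01, -0.98, 0.19], [-1.0, 0.02, 0.03], [-0.03, -0.19, -0.98]]
0.9958658854166667
scene 567.6754119763386 319.4222729703072 224.6140625103751 [1149.49277657  734.72231877 1029.53206683] [[-0.83, 0.38, -0.4], [0.55, 0.6, -0.58], [0.02, -0.71, -0.71]]
0.9944010416666667
wrist 362.2262482753505 323.1440798428816 239.86853921204877 [161.52254982 531.46409728 372.36676533] [[0.42, 0.86, 0.28], [0.91, -0.4, -0.13], [-0.0, 0.31, -0.95]]
0.995908203125
```

View pics/top0.png

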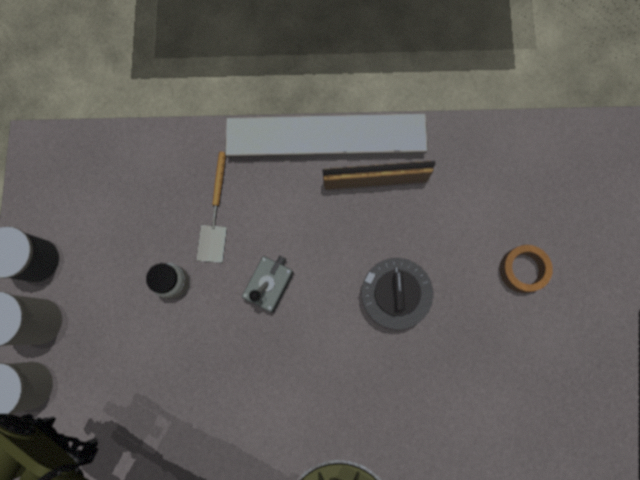

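View pics/scene0.png

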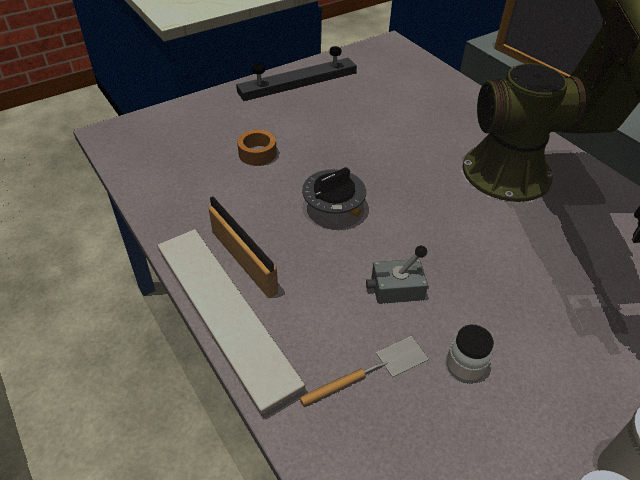

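The top view shows the knob at about (397,292) with its nose near (395,268), the tab at (370,278), the switch box at (268,285) and its ball at (255,295). Nothing stands near the knob. Next I'll compute positions and take a close look from above each.

```bash
cat >> h.py <<'E'
def down(a):
    x=np.array([np.cos(a),np.sin(a),0]); y=np.array([0,0,-1.]); return quat(np.stack([x,y,np.cross(x,y)],1))
E
python3 - <<'E'
from h import *
c=cam('top')
k=plane(c,397,292,80); print('knob',k,'tab',plane(c,370,278,73),'box',plane(c,268,285,55),'ball',plane(c,255,295,120),'jar',plane(c,165,280,90))
a=np.arctan2(498,232)
for nm,p,aa in (('k',k,np.pi/2),('k',k,-np.pi/2)):
    print(aa,bot.ik([k[0]+0,k[1],330],down(aa)),bot.ik([k[0],k[1],105],down(aa+1.2)))
# camera sits +78 along tool z, looks at TCP
bot.move_to([k[0],k[1],300],down(np.pi/2))
c=cam('wrist'); cv2.imwrite('pics/w1.png',c['image']); np.save('w1.npy',cloud(c))
s=bot.read_state();print(s['clock'],s['joint_positions'].round(2),s['ee_pos'])
E
```

```text
knob [ 502.5187274  -140.66579848   80.        ] tab [535.78284858 -81.0859376   73.        ] box [524.59824378 155.14729699  55.        ] ball [496.71164928 174.81756057 120.        ] jar [535.70609006 385.90414353  90.        ]
1.5707963267948966 [-3.43130634e-01  1.86777634e-01  1.47688605e+00 -4.44089210e-16
  1.47792897e+00 -1.91392696e+00] None
-1.5707963267948966 [-3.43130634e-01  1.86777634e-01  1.47688605e+00 -4.44089210e-16
  1.47792897e+00  1.22766569e+00] [-3.43130634e-01  4.09139495e-01  1.74204330e+00 -4.44089210e-16
  9.90409860e-01  2.76656924e-02]
2.7167 [-0.34  0.2   1.53  0.    1.41 -1.91] [ 502.66112655 -140.11021554  299.94735467]
```

View pics/w1.png

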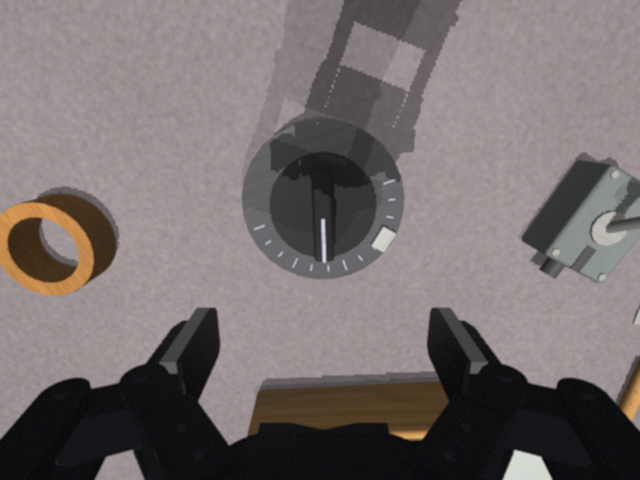

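The wrist view shows the dial centred near (323,198), the white line running (323,220) to (325,260), and the tab at (384,239). I'll measure these next.

```bash
python3 - <<'E'
from h import *
from scipy.optimize import least_squares
P=np.load('w1.npy'); im=cv2.imread('pics/w1.png').astype(int); c=cam('wrist')
near=np.hypot(P[...,0]-502,P[...,1]+140)<110
z=P[...,2]
for lo,hi in ((55,72),(74,90),(105,130)):
    m=near&(z>lo)&(z<hi); print(lo,hi,m.sum(),np.median(z[m]),P[m].mean(0).round(1),(P[m].max(0)+P[m].min(0))/2)
m=(near&(z>60)).astype(np.uint8); ct=max(cv2.findContours(m,cv2.RETR_EXTERNAL,cv2.CHAIN_APPROX_NONE)[0],key=cv2.contourArea)[:,0]
q=np.array([plane(c,u,v,66) for u,v in ct])
r=least_squares(lambda t:np.hypot(q[:,0]-t[0],q[:,1]-t[1])-t[2],[502,-140,82],loss='soft_l1').x; print('dial',r)
lum=im.min(-1)
def pts(mask,zz):
    v,u=np.nonzero(mask); return np.array([plane(c,a,b,zz) for a,b in zip(u,v)])
u=np.arange(640)[None]; v=np.arange(480)[:,None]
ml=(lum>130)&(abs(u-324)<12)&(v>205)&(v<258)
mt=(lum>130)&(abs(u-384)<18)&(abs(v-239)<18)
L=pts(ml,118); T=pts(mt,73)
print(len(L),len(T),L.min(0),L.max(0))
for zz in (118,):
    vv=cv2.fitLine(L[:,:2].astype(np.float32),cv2.DIST_L2,0,.01,.01).ravel(); print('line',vv,np.arctan(vv[1]/vv[0]))
rect=cv2.minAreaRect(T[:,:2].astype(np.float32)); print('tab',T.mean(0),rect)
d=np.array(rect[0])-r[:2]; print('tab ang',np.arctan2(d[1],d[0]),np.hypot(*d))
# bar depth
mb=near&(z>112)&(z<124); B=P[mb][:,:2].astype(np.float32); print('bar',cv2.minAreaRect(B),np.median(z[mb]))
E
```

```text
55 72 11329 64.86811722198246 [ 493.  -141.5   65. ] [ 502.60260567 -140.64215626   67.1353805 ]
74 90 6845 78.33013472857198 [ 498.9 -140.7   78.3] [ 505.78059323 -134.38735482   81.08049819]
105 130 1910 116.11910844661523 [ 499.6 -140.8  115.9] [ 501.84912066 -140.73351801  111.9643231 ]
dial [1769.80405396 -142.66387546  993.17711305]
152 695 [ 503.93326971 -142.36090919  118.        ] [ 539.14142198 -138.80866799  118.        ]
line [ 9.9942511e-01  3.3903047e-02  5.2153253e+02 -1.4049702e+02] 0.033909548
tab [540.37391915 -73.71398587  73.        ] ((537.9419555664062, -76.7273178100586), (36.30292892456055, 30.51441764831543), 3.807985305786133)
tab ang 3.0881177591109186 1233.6254938535799
bar ((502.0389404296875, -140.76710510253906), (82.98673248291016, 17.973756790161133), 1.7777998447418213) 116.13179313744439
```

```bash
python3 - <<'E'
from h import *
im=cv2.imread('pics/w1.png'); c=cam('wrist')
print(im[225:255:3,368:402:3].min(-1))
for th in (130,150,165):
    m=np.zeros((480,640),np.uint8); m[222:258,366:404]=(im.min(-1)>th)[222:258,366:404]
    n,l,s,ce=cv2.connectedComponentsWithStats(m); i=1+np.argmax(s[1:,4])
    p=plane(c,*ce[i],73); d=p[:2]-[502.2,-140.7]
    pp=np.array([plane(c,u,v,73)[:2] for v,u in np.argwhere(l==i)],np.float32)
    print(th,s[i],ce[i],p,'ang',np.arctan2(d[1],d[0]),np.hypot(*d),cv2.minAreaRect(pp))
E
```

```text
[[ 60  72 103 106  92  73  86 102 102 102 106 150]
 [ 58  90 104 104  82 189 155  89  88 106 121 147]
 [ 68 103 103  98 145 207 199 195 132  87 143 147]
 [ 99 106 105  92 206 201 198 201 195 168 150 149]
 [107 106  84 183 207 199 202 195 192 151 149 147]
 [104 100 128 208 199 198 198 192 154 145 147 148]
 [102  89 201 201 199 198 193 171 149 148 146 149]
 [105 129 202 200 199 197 189 139 151 148 149 151]
 [106 106 132 146 196 193 162 152 148 146 150 150]
 [105 103 102 103 106 151 151 148 147 149 147 153]]
130 [371 222  33  36 790] [390.05822785 242.58481013] [540.53649825 -72.43376844  73.        ] ang 1.059111048102015 78.29409600573221 ((538.5711669921875, -75.71420288085938), (37.550628662109375, 32.54877471923828), 3.9051876068115234)
150 [372 227  25  27 381] [384.07611549 240.39370079] [538.19210858 -78.64158356  73.        ] ang 1.045233911153327 71.74035775568967 ((538.9522705078125, -77.37093353271484), (20.528837203979492, 23.982519149780273), 60.05865478515625)
165 [372 228  24  24 316] [383.33544304 239.54113924] [537.28234994 -79.44042945  73.        ] ang 1.0507046434950265 70.59395342906659 ((537.814697265625, -79.59568786621094), (14.927711486816406, 23.73029899597168), 60.08278274536133)
```

Bar centre is (502.1,-140.8) with the nose at 0.032 rad and the tab at 1.05 rad. I'll grip, lift and turn.

```bash
python3 - <<'E'
from h import *
X,Y=502.1,-140.8; a0=-np.pi/2+0.032
bot.move_gripper(50)
bot.move_to([X,Y,200],down(a0))
print(bot.servo_line([X,Y,105],speed=120,until_force=15))
s=bot.read_state();print(s['ee_pos'],s['ft_force'])
bot.move_gripper(10,80)
s=bot.read_state();print(s['grip_width'],s['ft_force'],s['moment'],s['clock'])
print(bot.servo_line([X,Y,119],speed=30,until_force=60))
s=bot.read_state();print(s['ee_pos'],s['ft_force'],s['clock'])
for d in np.linspace(0,1.018,5)[1:]:
    bot.servo_line([X,Y,119],down(a0+d),speed=60)
    s=bot.read_state();print(d,s['ft_force'].round(1),s['moment'].round(2),s['clock'])
c=cam('scene'); cv2.imwrite('pics/s2.png',cv2.resize(c['image'][130:260,260:420],None,fx=4,fy=4))
E
```

```text
False
[ 502.46290865 -140.92240761  105.69795148] [0.65751008 0.30058901 0.2225534 ]
17.045983265291262 [-0.87039755  2.44078101  6.69113484] [ 0.3842507   0.17865051 -0.08194928] 7.2167
False
[ 502.27244078 -140.79690487  119.75005031] [0.08343188 2.0618291  5.10710294] 7.8333
0.2545 [-0.1  0.8  5.1] [ 0.46 -0.13 -0.01] 8.2417
0.509 [-0.3  2.9  5. ] [ 0.41 -0.1   0.01] 8.65
0.7635000000000001 [-0.3  3.3  5.7] [ 0.36 -0.12  0.05] 9.0583
1.018 [-0.4  2.2  4.9] [ 0.43 -0.19  0.  ] 9.4667
```

View pics/s2.png

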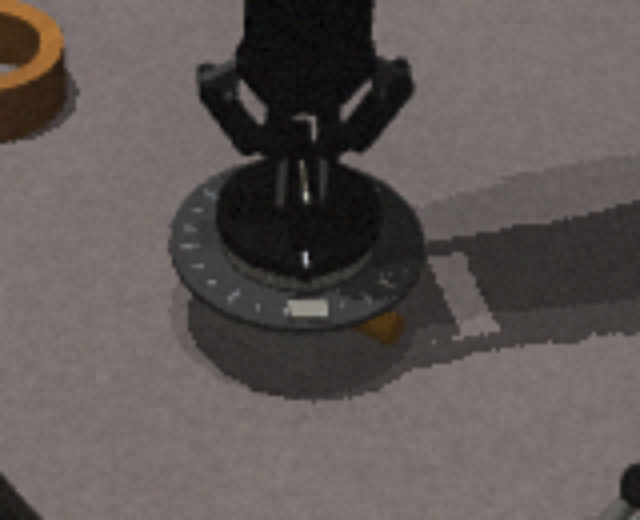

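The knob is lifted off the dial and its white line (crop 305,260) points at the tab (307,307). I'll push down, release, press on the bar's top, then look.

```bash
python3 - <<'E'
from h import *
X,Y=502.1,-140.8; a=-np.pi/2+1.05
print(bot.servo_line([X,Y,108.5],speed=30,until_force=50)); s=bot.read_state();print(s['ee_pos'],s['ft_force'],s['moment'])
bot.move_gripper(50); s=bot.read_state();print(s['ft_force'])
bot.servo_line([X,Y,165],speed=150)
bot.move_gripper(0)
print(bot.servo_line([X,Y,134],speed=60,until_force=18) or bot.servo_line([X,Y,128],speed=20,until_force=18)); s=bot.read_state();print(s['ee_pos'],s['ft_force'])
bot.servo_line([X,Y,300],speed=250)
c=cam('wrist'); cv2.imwrite('pics/w3.png',c['image']); P=cloud(c); np.save('w3.npy',P)
z=P[...,2];near=np.hypot(P[...,0]-502,P[...,1]+140)<50
mb=near&(z>110)&(z<140); B=P[mb][:,:2].astype(np.float32); print('bar',cv2.minAreaRect(B),np.median(z[mb]))
mb=near&(z>70)&(z<100);print(np.median(z[mb]))
print(bot.read_state()['clock'])
c=cam('top'); P=cloud(c); np.save('t3.npy',P); cv2.imwrite('pics/t3.png',cv2.resize(c['image'][220:340,220:460],None,fx=3,fy=3))
E
```

```text
False
[ 502.037724   -140.6130099   108.14610665] [ 2.48485426  4.33580552 -3.14808977] [ 0.50049498 -0.7454732  -1.27254832]
[-0.1015346   0.21459009 -0.38249206]
True
[ 502.46038736 -140.94308683  136.46989538] [-0.35016544  0.9996987  12.35544879]
bar ((503.3382263183594, -140.66033935546875), (84.09595489501953, 17.957439422607422), 55.61729431152344) 116.17993382630794
78.3608069205107
12.8417
```

View pics/w3.png

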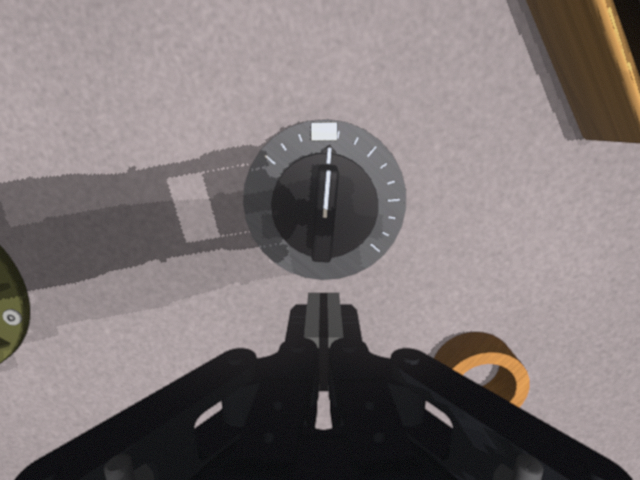

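```bash
python3 - <<'E'
from h import *
im=cv2.imread('pics/w3.png'); c=cam('wrist'); P=np.load('w3.npy')
z=P[...,2];near=np.hypot(P[...,0]-502,P[...,1]+140)<50
B=np.array([plane(c,u,v,118)[:2] for v,u in np.argwhere(near&(z>112)&(z<130))],np.float32); print(cv2.minAreaRect(B),B.mean(0))
S=np.array([plane(c,u,v,80)[:2] for v,u in np.argwhere((np.hypot(P[...,0]-502,P[...,1]+140)<60)&(z>72))],np.float32); print('skirt',cv2.minEnclosingCircle(S))
for th in (150,170,190):
    m=np.zeros((480,640),np.uint8); m[115:150,302:348]=(im.min(-1)>th)[115:150,302:348]
    n,l,s,ce=cv2.connectedComponentsWithStats(m)
    for i in range(1,n):
        if s[i,4]<15: continue
        pp=np.array([plane(c,u,v,73)[:2] for v,u in np.argwhere(l==i)],np.float32); d=pp.mean(0)-[503.0,-140.7]
        print(th,s[i],ce[i],'ang',np.degrees(np.arctan2(d[1],d[0])),np.hypot(*d),cv2.minAreaRect(pp))
E
```

```text
((503.79638671875, -139.66720581054688), (82.99217987060547, 17.69036102294922), 55.58025360107422) [ 504.6999  -138.31561]
skirt ((335.4844055175781, -411.8970642089844), 377.6123962402344)
150 [302 115  46   6 213] [324.88732394 116.89671362] ang 59.907663445199205 83.03444441833658 ((544.0674438476562, -69.13381958007812), (4.307321548461914, 40.98847198486328), 60.123634338378906)
150 [311 122  29  19 504] [324.23809524 131.25595238] ang 60.338167993881854 70.51517845572046 ((538.5836181640625, -79.60301971435547), (15.849814414978027, 25.85611915588379), 60.13541793823242)
170 [311 123  29  17 441] [324.37641723 131.0952381 ] ang 60.23414408768543 70.65966552569694 ((538.6162109375, -79.607177734375), (14.089323043823242, 25.748088836669922), 60.135005950927734)
190 [312 123  27  17 428] [324.10280374 131.04205607] ang 60.438337357272175 70.707308468207 ((538.5912475585938, -79.59512329101562), (14.08935832977295, 24.008312225341797), 60.125518798828125)
```

The knob is home: the bar's top and skirt are at the same heights as before. It sits on the serration about 4.4° from the tab's middle. The other neighbouring serration is no closer, so I keep this one. Next I'll look at the lever.

```bash
python3 - <<'E'
from h import *
P=np.load('t3.npy'); z=P[...,2]
near=np.hypot(P[...,0]-524,P[...,1]-155)<90
m=near&(z>48)&(z<60); print('box',cv2.minAreaRect(P[m][:,:2].astype(np.float32)),np.median(z[m]))
m=near&(z>110)&(z<150); print('ball',m.sum(),P[m].mean(0),P[m].max(0))
print(bot.ik([480,190,240],down(0.96)),bot.ik([480,190,240],down(0.96-np.pi)), bot.read_state()['joint_positions'])
b=np.array([497,175.]); ax=np.array([524.6,155.1])-b; ax/=np.hypot(*ax); th=np.arctan2(ax[1],ax[0]); print(th)
p=b-ax*75
j=[bot.ik([*p,280],down(th+k)) for k in (0,np.pi)]; print(j)
j=[x for x in j if x is not None]; q=bot.read_state()['joint_positions']
k=min(j,key=lambda x:abs(x[5]-q[5])); bot.move_joints(k)
c=cam('wrist'); cv2.imwrite('pics/w4.png',c['image']); np.save('w4.npy',cloud(c)); print(bot.read_state()['clock'])
E
```

```text
box ((529.5359497070312, 158.27513122558594), (80.60570526123047, 109.30630493164062), 62.41572952270508) 54.849852363607624
ball 110 [495.99158233 174.25751662 131.80910163] [508.31982186 186.46413705 140.66429685]
[ 3.05951987e-01  2.33589433e-01  1.62942236e+00 -4.44089210e-16
  1.27858086e+00 -6.54048013e-01] [ 3.05951987e-01  2.33589433e-01  1.62942236e+00 -4.44089210e-16
  1.27858086e+00  2.48754464e+00] [-3.43680311e-01  2.03071539e-01  1.52997978e+00  7.98734651e-05
  1.41166984e+00  1.77101496e-01]
-0.624690864363839
[array([ 3.90008731e-01,  1.37634937e-01,  1.64852816e+00, -4.44089210e-16,
        1.35542956e+00,  1.01469960e+00]), array([ 3.90008731e-01,  1.37634937e-01,  1.64852816e+00, -4.44089210e-16,
        1.35542956e+00, -2.12689306e+00])]
14.3583
```

View pics/w4.png

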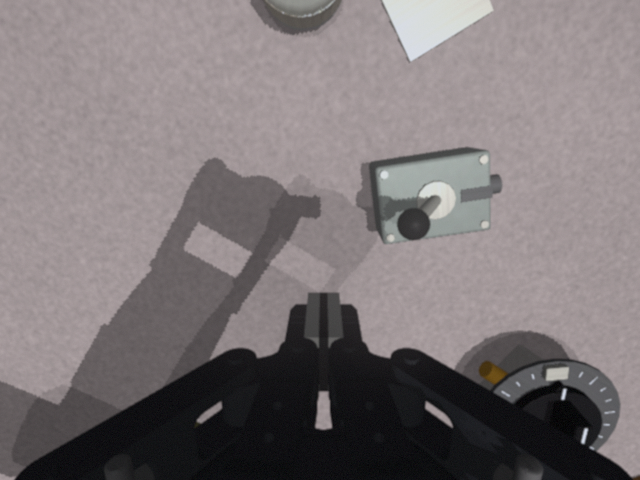

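The lever ball is at (414,223) in the image, leaning towards the jar side. The box centre is about (529,157) and its x axis is at -0.482 rad. I'll push the ball over.

```bash
python3 - <<'E'
from h import *
P=np.load('w4.npy'); z=P[...,2]
near=np.hypot(P[...,0]-524,P[...,1]-155)<90
m=near&(z>48)&(z<60); print('box',cv2.minAreaRect(P[m][:,:2].astype(np.float32)))
th=-0.482; ax=np.array([np.cos(th),np.sin(th)]); C=np.array([529.,157.5])
at=lambda d,h:[*(C+ax*d),h]
bot.servo_line(at(-90,240),down(th),speed=250)
bot.servo_line(at(-90,122),speed=200)
print(bot.servo_line(at(-3,122),speed=60,until_force=30)); s=bot.read_state(); print(s['ee_pos'],s['ft_force'])
bot.servo_line(at(-70,122),speed=150); bot.servo_line(at(-90,300),speed=250)
c=cam('top'); cv2.imwrite('pics/t5.png',cv2.resize(c['image'][220:340,220:460],None,fx=3,fy=3))
P=cloud(c); z=P[...,2]; near=np.hypot(P[...,0]-529,P[...,1]-157)<90
m=near&(z>110)&(z<150); print('ball d',m.sum(),(P[m].mean(0)[:2]-C)@ax)
near=np.hypot(P[...,0]-502,P[...,1]+140)<50; m=near&(z>110)&(z<140); print('bar',cv2.minAreaRect(P[m][:,:2].astype(np.float32)),np.median(z[m]))
print(bot.read_state()['clock'])
E
```

```text
box ((530.428466796875, 160.31906127929688), (79.96574401855469, 110.34228515625), 62.81538009643555)
False
[526.15294683 159.05635163 122.0128266 ] [-0.06861634 -0.72871523  0.07809286]
ball d 111 36.531737021051924
bar ((502.91400146484375, -142.21311950683594), (83.57872009277344, 18.81917953491211), 55.74907684326172) 116.8556242390664
18.55
```

View pics/t5.png

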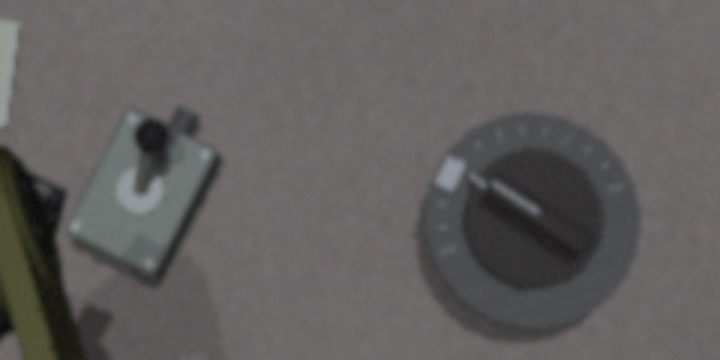

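The lever now leans to the +x side (ball at crop 150,135), and the knob's line still points at the tab (450,174). I'm handing in.

```bash
python3 -c "
from rig import bot
print(bot.finish_job(), bot.read_state()['clock'])"
```

```text
the job is handed in; nothing more can be done
the job is handed in; nothing more can be done
```

The knob and lever are both done, in the order asked, and the job is handed in; the clock stood at 18.6 s after the last move. I gripped the regulator's knob, pulled it up and turned it about 58° to the set tab. I then lowered it, let go, and pressed on the bar's top with closed fingertips. After that I flipped the pump lever by pushing the ball over its centre, and retracted.

**Knob height:** The bar's top and skirt read the same heights as at the start (116.2 and 78.4 mm), so the knob is fully home.

**Knob angle:** The nose settled at about 55.7°, while the tab's middle is at about 60.2°, so it is roughly 4.4° short. The tab lies almost midway between two serrations. The next one would be just as far off on the other side, so I left it. The nose points within the tab's width, but not exactly at its middle.

**Lever:** The ball is 36.5 mm to the box's +x side, which matches fully on.

**Bystanders:** I steered clear of all four and felt no unexpected contact, but I did not measure their positions again at the end. Nothing is being held or touched.

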